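# Hang the slotted test-piece hanger on the cooling stand

### The job

Lift the slotted steel hanger out of the groove in the firebrick and hang it on the headed pin of the stand: slide its slot sideways over the pin behind the head, to the end of the slot, and let it down so that the pin sits fully home in the notch. Feel your way gently, never pressing hard on the stand with the hanger or the gripper. Leave the hanger hanging still and level by itself, and leave the jar, the cup and the weight alone.

Things in the scene. Friction and masses are not known exactly. Their poses are not given: they have to be found in the camera images.
- hanger_mid (a point): Middle of the slotted hanger: upright steel plate, 6 mm thick along x, 140 mm high, 0.4 to 0.65 kg. This point is 70 mm above its underside, mid-thickness, at y = 0; the balance line is within 1 mm. z up, +y towards the slot's open mouth, -x the front. It starts upright in the brick's groove, underside 28 mm above the table, front to the robot. Body: y -50..45, bottom rail 14 mm thick, 20 mm high.
- hanger_slot (a point): Mid-height of the hanger's slot, at y = 0, 68 mm above the underside; axes as the hanger's. The slot is 14 mm high (61 to 75 mm above the underside), level, closed at y = -6.5 mm and open through the +y side. Its lower jaw ends at y = 45 mm; its upper jaw (lip, 25 mm high, underside at 75 mm) reaches farther, to y = 72 mm, so 27 mm of lip overhangs the mouth.
- hanger_notch (a point): Middle of the roof of the hanger's notch, y = 0, 85 mm above the underside. The notch is a 13 mm wide recess (y -6.5 to 6.5 mm) going 10 mm up from the roof of the slot at the slot's inner end. When hung, the pin's top touches this point: the hanger drops 10 mm from where the slot's roof rides on the pin.
- hanger_tab (a point): Middle of the hanger's grip tab, 120 mm above the underside, y = 0: flat tab 40 mm wide (y), 40 mm high (100 to 140 mm above the underside), 6 mm thick in x, to be pinched across its thickness from above. Lower down, four 4 mm pegs stick out 15 mm from the hanger's front, 36 mm above the underside.
- brick: Fixed pale firebrick 114 (x) x 180 (y) x 50 mm high, with an open groove along its y, 17 mm wide and 22 mm deep, in the middle of the top. Origin: centre of its underside; z up.
- stand: Fixed stand: steel base plate 130 mm square (x -45 to 85 mm), 12 mm thick, with an upright 32 mm square tube up to 95 mm height. Origin: on the table on the tube's axis; z up; the pin points along -x. A 24 mm square rod telescopes out of the tube; it carries the pin and ends 12 mm above the pin's axis. It stays as clamped during the work.
- tube_top (a point): Centre of the top of the stand's tube, 95 mm above the table; axes as the stand's. The level 10 mm round pin lies above at y = 0, free from x = -12 (rod face) to -46 mm, then a head 22 mm across, 5 mm thick. THE ROD'S HEIGHT IS NOT MEASURED: the pin's axis is anywhere from 130 to 185 mm above the table (35 to 90 mm above this point); find it by eye or touch.
- jar_mid (a point): Middle of a closed jar, 48 mm across, 60 mm high, standing on the table; leave alone.
- cup_mid (a point): Middle of a white ceramic cup, 60 mm across, 40 mm high, standing on the table; leave alone.
- weight_center (a point): Middle of a brass weight, 44 mm across, 35 mm high, standing on the table; leave alone.

How it is judged:
By the outcome, as a careful person would: the job done as asked, in the order asked, and still so for the second after the job is handed in, with the robot touching nothing.
It also fails if it takes over 61 s, if anything falls off the work surface, if the arm or the gripper's body presses on something with over 40 N, if the wrist force passes 120 N, or if a joint passes its speed limit or range.

### The arm

A 7-joint arm with a two-finger parallel gripper is mounted at the origin on the work surface. World frame = base frame: x ahead of the robot, y to its left, z up, the work surface at z = 0. Lengths are in m, angles in rad, forces in N, time in s.
With the tool pointing down it reaches from about 0.425 to 1.025 m from the base axis. Payload 9.4 kg.
Tool frame: the origin (TCP) lies between the finger pads; the fingertips stand 11 mm ahead of it and the grasp point (between the pads) lies 8 mm behind it; z points along the fingers, y is the direction in which the jaws open and shut (so a half turn about z gives the same grasp; the last joint's range is limited). The gripper opens to 85 mm and grips with 20 to 120 N. Pads are 22 mm wide; open, the fingers measure 114 mm over their backs; the gripper's body (76 mm by 85 mm) begins 54 mm behind the grasp point. The pads swing forward as they close: fully open they stand 13 mm farther back than shut.
Start: joints at [-1.183, 0.599, -0.003, 1.599, 0.002, 0.943, -0.08], TCP at [0.325, 0.648, 0.242] pointing down, gripper open.
Joint ranges: [-2.57, 2.57], [-0.35, 1.97], [-1.29, 1.29], [0.11, 2.56], [-1.05, 4.19], [0.11, 1.86], [-2.63, 2.63]. Speed limits (rad/s): [2.22, 2.22, 3.01, 3.01, 3.14, 3.14, 3.14].

### API

Orientations are given as [roll, pitch, yaw] about the fixed x, y, z axes, in that order (R = Rz(yaw) Ry(pitch) Rx(roll)).
In Python, from station import manip gives the robot as it stands.
- The arm moves only by the tool play_rows, never from a script. Its argument "deltas" is a list of rows, each an object with "translation": the shift along the tool's x, y, z in units of 20 mm (1.0 is 20 mm), a list of three; "turn": the turn, a rotation vector about the tool's x, y, z in units of 180 degrees (1.0 is 180 degrees), a list of three. In form: [{"translation": [dx, dy, dz], "turn": [ax, ay, az]}, ...]. A call has 1 to 8 rows; each row shifts and turns the pose as measured when the row begins, along the tool's axes as they then stand; what a row does not reach is not made up. A row lasts 1/10 s, in which the tool goes at most 50 mm and 8.59 degrees, less where a joint would pass 70% of its speed; a pose out of reach is approached as far as the arm can. A call with a number of a shift or a turn outside -1 to 1 is refused whole. A call with a gripper value outside its range is refused whole. "gripper" is the finger opening in mm, from 0 to 85.4, set as the call begins (left out, the last holds). The fingers move at their own pace and stop on an object; the grip force is fixed at half the most. Time passes only in rows, so rows that do not move let the fingers close. It gives the time, the measured TCP pose, the force and the opening at its end, in the units of the state.
- manip.read_state(): the state, without advancing time (a new reading comes with each control period).
- manip.grab_frame(name): name is "side" or "top"; returns a dict with "frame" (400x640x3 uint8, red, green, blue), "range_z" (400x640 float32, m along the optical axis (not along the pixel's ray), 0 where there is no reading), "camera_matrix" (3x3 intrinsics, pixels), "world_from_camera" (4x4, takes a point from camera to world coordinates). Camera axes: x right, y down, z forward; pixel columns grow to the right and rows downward; lengths in m; the calibration is good to about 2 mm. A picture is of the moment at which its call begins.
- manip.hand_in(): hands the job in, once; it reports no verdict.
Trained networks look in a picture, given as the dict that the camera call returned (one of the last four; its "shot" number tells which), for a name from the list of things; names that differ only in an ending like _2 or _b are one class to them, and where a whole thing is asked for, a point or a joint stands for the part that bears it (a point fixed in the world has none). Each returns a list of dicts, best first, with "p" (0 to 1); they miss things now and then, are a little off and sometimes report something else, mostly with a low value. They report only what shows in the picture. A call takes as long as a camera call.
- manip.find_in(picture, name): "at" ([column, row] in pixels, amid what is visible of it).
The state is a dict: "time_s": time; "joint_positions": joint angles; "joint_velocities": joint speeds; "tau": joint torques, N m; "ee_pos": TCP position; "eef_rot": TCP orientation; "ft_force": force on the tool from outside, world axes, zero at the start; "torque": the same for the moment, N m; "finger_gap": opening from 0.0 (shut) to 1.0 (fully open).
Only numpy, scipy, OpenCV 4.12 (cv2) and the standard library are available. Lean on these libraries where they do the work, as an engineer would, in place of code of your own. Each camera call takes 0.05 s, during which the arm holds its last target.

## Working session

There is one attempt and no reset: what is moved stays moved. The work goes in short steps, Python scripts to look and compute and a tool call to move; the robot and the scene stay as the last step left them, time stands still between calls to the robot, and variables do not carry over. Pictures are saved under pics/ and viewed, and the job is handed in when it is done.

Besides the shell and the picture viewer there is one more tool, called after ">>>" as a command line: name --argument value ..., lists and objects as JSON in quotes. play_rows: Moves the arm, as the interface text tells. Its arguments: {"type":"object","properties":{"deltas":{"type":"array"},"gripper":{"type":"number"}},"required":["deltas"]}

```bash
ls; mkdir -p pics; cat > h.py <<'E'
import numpy as np, cv2, pickle
from station import manip
def px(f,u,v,z=None):
    K=f['camera_matrix'];T=f['world_from_camera']
    if z is None: z=float(f['range_z'][int(round(v)),int(round(u))])
    p=np.array([(u-K[0,2])*z/K[0,0],(v-K[1,2])*z/K[1,1],z,1]);return (T@p)[:3]
def cloud(f):
    K=f['camera_matrix'];T=f['world_from_camera'];z=f['range_z'].astype(float)
    v,u=np.mgrid[:z.shape[0],:z.shape[1]]
    P=np.stack([(u-K[0,2])*z/K[0,0],(v-K[1,2])*z/K[1,1],z],-1)@T[:3,:3].T+T[:3,3]
    P[z==0]=np.nan
    return P
def save(f,n): cv2.imwrite(f'pics/{n}.png',f['frame'][:,:,::-1])
def proj(f,p):
    K=f['camera_matrix'];T=np.linalg.inv(f['world_from_camera']);q=K@(T@np.r_[p,1])[:3];return q[:2]/q[2]
E
python3 - <<'E'
from h import *
np.set_printoptions(precision=4,suppress=True)
print(manip.read_state())
for n in ['side','top']:
    f=manip.grab_frame(n);save(f,n+'0');pickle.dump(f,open(n+'0.pkl','wb'))
    print(n,f['camera_matrix'].tolist(),f['world_from_camera'])
    for t in ['hanger_mid','hanger_slot','hanger_notch','hanger_tab','brick','stand','tube_top','jar_mid','cup_mid','weight_center']:
        r=manip.find_in(f,t)
        for d in r[:2]: print(t,d['at'],round(d['p'],2),px(f,*d['at']))
print(manip.read_state()['time_s'])
E
```

```text
pics
{'time_s': 0.0, 'joint_positions': array([-1.1827,  0.6001, -0.0025,  1.6001,  0.0018,  0.9429, -0.0798]), 'joint_velocities': array([ 0.001 , -0.0008,  0.0003,  0.0003, -0.0004,  0.0007,  0.0005]), 'tau': array([ -0.0002, -77.6445,   1.5652, -25.8004,   0.0124,   0.009 ,
        -0.    ]), 'ee_pos': array([0.3248, 0.6477, 0.2414]), 'eef_rot': array([-3.1401,  0.0001,  2.6768]), 'ft_force': array([ 0.28  , -0.4885, -0.6443]), 'torque': array([-0.067 ,  0.0097,  0.0333]), 'finger_gap': 0.9977688004064006}
side [[363.185529847021, 0.0, 321.6673378731947], [0.0, 363.185529847021, 197.76838170669166], [0.0, 0.0, 1.0]] [[ 0.998  -0.0348  0.0523  0.5378]
 [-0.0614 -0.7139  0.6976 -0.4463]
 [ 0.0131 -0.6994 -0.7146  0.6026]
 [ 0.      0.      0.      1.    ]]
hanger_mid [302.1, 293.8] 0.61 [ 0.5321 -0.1717  0.1197]
hanger_slot [301.0, 292.1] 0.8 [ 0.5307 -0.1737  0.1283]
hanger_notch [301.4, 291.1] 0.6 [ 0.5313 -0.1727  0.1294]
hanger_tab [302.3, 292.8] 0.8 [ 0.5325 -0.1729  0.1247]
brick [299.7, 329.3] 0.94 [ 0.5261 -0.1939  0.0503]
brick [253.6, 238.8] 0.16 [0.4341 0.0239 0.0068]
sta
[... 479 characters left out ...]
0.0073 -0.0104 -0.0023]
 [ 0.0093 -0.1335 -0.991   0.8876]
 [ 0.      0.      0.      1.    ]]
hanger_mid [399.8, 216.5] 0.59 [ 0.5335 -0.1446  0.1433]
hanger_slot [396.7, 219.6] 0.56 [ 0.534  -0.1501  0.0837]
hanger_notch [399.6, 220.0] 0.76 [ 0.5325 -0.1539  0.0913]
hanger_notch [307.8, 212.2] 0.37 [0.5543 0.0136 0.0374]
hanger_tab [400.8, 218.5] 0.75 [ 0.5322 -0.1503  0.1217]
brick [399.2, 224.8] 0.92 [ 0.5274 -0.161   0.0485]
stand [210.6, 199.9] 0.93 [0.5719 0.1893 0.0913]
tube_top [213.2, 197.2] 0.79 [0.5794 0.1886 0.0744]
jar_mid [318.5, 156.0] 0.86 [ 0.66   -0.0079  0.0606]
cup_mid [309.9, 272.4] 0.56 [0.4382 0.0106 0.0042]
weight_center [308.2, 214.4] 0.94 [0.55   0.0129 0.0366]
1.1
```

View pics/side0.png

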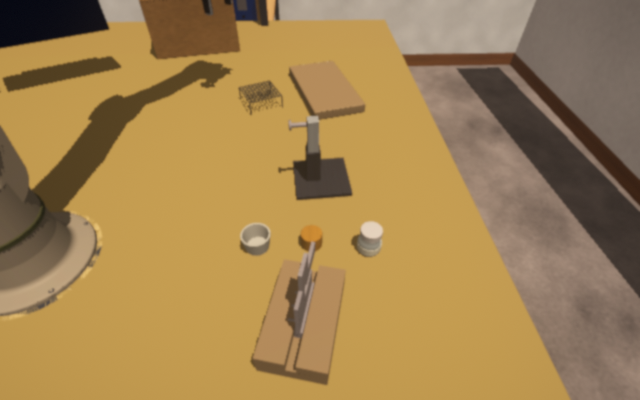

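View pics/top0.png

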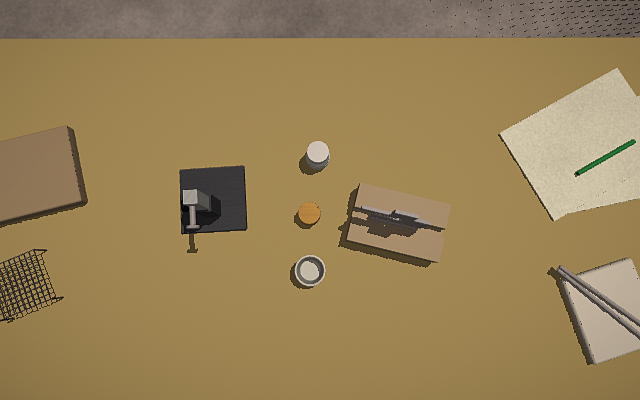

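The side view shows the hanger in its brick at about (302,292), and the stand with its pin head at about (291,126). In the top view the hanger runs from (360,208) to (443,228), and the pin from (191,200) to (192,229). Next I'll fit both from the range data.

```bash
python3 - <<'E'
import pickle
from h import *
np.set_printoptions(precision=4,suppress=True)
F={n:pickle.load(open(n+'0.pkl','rb')) for n in ['side','top']}
for n,f in F.items():
    P=cloud(f).reshape(-1,3)
    m=(abs(P[:,0]-.53)<.09)&(abs(P[:,1]+.16)<.12)
    table=(abs(P[:,2])<.02)&(abs(P[:,0]-.55)<.2)&(abs(P[:,1])<.3)
    print(n,'table z',np.median(P[table,2]))
    H=P[m&(P[:,2]>.062)]
    c=np.median(H[:,:2],0)
    # line in xy by robust fit
    l=cv2.fitLine(H[:,:2].astype(np.float32),cv2.DIST_HUBER,0,.001,.001).ravel()
    d=l[:2]*np.sign(l[1]); print('n',len(H),'dir',d,'yaw of +y axis',np.degrees(np.arctan2(-d[0],d[1])),'pt',l[2:])
    nrm=np.array([d[1],-d[0]])
    t=(H[:,:2]-l[2:])@d; s=(H[:,:2]-l[2:])@nrm
    print('t range',np.percentile(t,[0,1,99,100]),'s',np.percentile(s,[0,5,50,95,100]),'zmax',np.percentile(H[:,2],[95,99,100]))
    for zlo in np.arange(.06,.18,.01):
        k=(H[:,2]>zlo)&(H[:,2]<zlo+.01)
        if k.sum()>3: print(' z',round(zlo,3),k.sum(),'t',t[k].min(),t[k].max(),'s',np.median(s[k]))
    # brick
    B=P[m&(abs(P[:,2]-.05)<.006)]
    r=cv2.minAreaRect((B[:,:2]*1000).astype(np.float32)); print('brick',r)
    # stand
    S=P[(abs(P[:,0]-.57)<.1)&(abs(P[:,1]-.19)<.1)&(P[:,2]>.1)]
    print('stand zmax',S[:,2].max(),len(S))
    rod=S[(S[:,2]>S[:,2].max()-.004)]; print('top',rod.min(0),rod.max(0),len(rod))
    for xlo in np.arange(.48,.62,.006):
        k=(S[:,0]>xlo)&(S[:,0]<xlo+.006)
        if k.sum()>1: print(' x',round(xlo,3),k.sum(),'y',S[k,1].min(),S[k,1].max(),'z',S[k,2].min(),S[k,2].max())
    T=P[(abs(P[:,0]-.57)<.12)&(abs(P[:,1]-.19)<.12)&(abs(P[:,2]-.012)<.005)]
    print('base',cv2.minAreaRect((T[:,:2]*1000).astype(np.float32)))
for n,(a,b,c,d) in dict(side=(200,60,420,400),top=(160,140,460,280)).items():
    im=F[n]['frame'][b:d,a:c,::-1]; s=min(800/(c-a),600/(d-b)); cv2.imwrite(f'pics/{n}0z.png',cv2.resize(im,None,fx=s,fy=s,interpolation=cv2.INTER_CUBIC))
E
```

```text
side table z 0.0009445366189474447
n 901 dir [0.2515 0.9679] yaw of +y axis -14.565677 pt [ 0.5388 -0.1413]
t range [-0.0619 -0.0616  0.0574  0.061 ] s [-0.0195 -0.0047  0.0007  0.0013  0.0017] zmax [0.1688 0.1697 0.1703]
 z 0.06 83 t -0.06187451490329115 0.03055108774504774 s -0.0010306455588217837
 z 0.07 56 t -0.06166884391883416 0.03173198185899377 s 0.000980875823451983
 z 0.08 84 t -0.0617073365409815 0.032925839566217974 s 0.0009184345528372944
 z 0.09 53 t -0.06184010157445945 0.0301339928642861 s 0.0009863705990881873
 z 0.1 58 t -0.061759562167268064 0.05740075074234729 s 0.0008725436995739829
 z 0.11 79 t -0.06143036800479712 0.057409465875527324 s 0.0010021890717941172
 z 0.12 226 t -0.06166709714113879 0.06100206203118454 s -0.0006470098946921847
 z 0.13 46 t -0.05861901653473476 0.0494585588871498 s 0.0008243251093222579
 z 0.14 38 t -0.03206115321893553 0.0047442902223965525 s 0.001013119510860739
 z 0.15 42 t -0.032095617721017274 0.005507618738963479 s 0.00105014097024361
 z 0.16 132 t -0.03218409386483118 0.009066651529191965 s -0.0010866306525120885
 z 0.17 4 t -0.
[... 3249 characters left out ...]
32 0.1685615030708426
 x 0.546 26 y 0.1975536667334717 0.20672363377351047 z 0.16157424134275578 0.16968594251132496
 x 0.552 118 y 0.19058784764771464 0.21488910148992768 z 0.10035001635352603 0.17714907576252936
 x 0.558 95 y 0.19095515293725512 0.21452716739447153 z 0.10208431716434141 0.17726031098598882
 x 0.564 90 y 0.19111525813406352 0.2144871974471792 z 0.10049468877988532 0.17805660288952996
 x 0.57 85 y 0.19149637127675834 0.21519083786393414 z 0.1013214174631174 0.17698687412808312
 x 0.576 32 y 0.19199858546845747 0.21474073317345668 z 0.1047080543881087 0.17641016683091593
base ((586.0092163085938, 204.82205200195312), (130.646728515625, 130.39007568359375), 3.1936275959014893)
```

```bash
python3 - <<'E'
import cv2,pickle
for n,(a,b,c,d) in dict(standS=(270,100,370,210),standT=(165,150,265,240),hangS=(240,220,360,390),hangT=(340,170,460,270)).items():
    f=pickle.load(open(('side' if n[-1]=='S' else 'top')+'0.pkl','rb'))
    im=f['frame'][b:d,a:c,::-1]; s=min(400/(c-a),300/(d-b)); im=cv2.resize(im,(400,300),interpolation=cv2.INTER_CUBIC) if 0 else cv2.resize(im,None,fx=s,fy=s,interpolation=cv2.INTER_CUBIC)
    globals()[n]=cv2.copyMakeBorder(im,0,300-im.shape[0],0,400-im.shape[1],cv2.BORDER_CONSTANT)
import numpy as np
cv2.imwrite('pics/mosaic0.png',np.vstack([np.hstack([standS,standT]),np.hstack([hangS,hangT])]))
E
```

```text
(no output)
```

View pics/mosaic0.png

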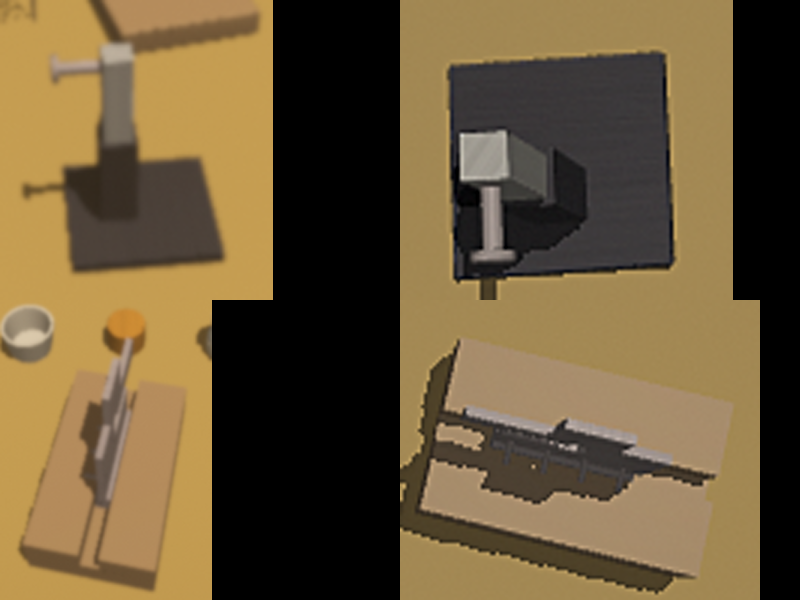

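The two views agree. The hanger tab is near (0.535, -0.152) with its y axis at -14.5°. The stand's axis is at (0.565, 0.203) with yaw 3.2°, and the pin axis is at z≈0.1645. I'll write a planner helper and start moving.

```bash
cat > plan.py <<'E'
import sys,json
from h import *
from scipy.spatial.transform import Rotation as R
def plan(pos,yawdeg,vmax=0.95,rmax=.045,maxrows=8,s=None,level=True,verbose=True):
    s=s or manip.read_state()
    p=np.array(s['ee_pos']);Rc=R.from_euler('xyz',s['eef_rot'])
    Rt=R.from_euler('xyz',[np.pi,0,np.radians(yawdeg)])
    rows=[];pos=np.array(pos,float)
    while len(rows)<maxrows:
        e=Rc.inv().apply(pos-p)/.02; w=(Rc.inv()*Rt).as_rotvec()/np.pi
        if abs(e).max()<.02 and abs(w).max()<.0006: break
        e*=min(1,vmax/max(abs(e).max(),1e-9)); w*=min(1,rmax/max(np.linalg.norm(w),1e-9))
        e=np.round(e,2);w=np.round(w,4)
        rows.append(dict(translation=e.tolist(),turn=w.tolist()))
        p=p+Rc.apply(e*.02);Rc=Rc*R.from_rotvec(w*np.pi)
    if verbose:
        print('now',np.round(s['ee_pos'],4),np.round(np.degrees(s['eef_rot']),2),'F',np.round(s['ft_force'],1),'M',np.round(s['torque'],2),'gap',round(s['finger_gap']*85.4,1),'t',s['time_s'])
        print(json.dumps(rows));print('end',np.round(p,4))
    return rows
if __name__=='__main__':
    a=[float(x) for x in sys.argv[1:]]
    plan(a[:3],a[3],*( [a[4]] if len(a)>4 else []))
E
python3 plan.py .535 -.152 .25 75.5
```

```text
now [0.325  0.6481 0.2423] [180.     0.   153.37] F [ 0.2  0.4 -0.2] M [ 0.03 -0.03  0.01] gap 85.3 t 1.1
[{"translation": [-0.84, -0.95, -0.01], "turn": [0.0, 0.0, 0.045]}, {"translation": [-0.95, -0.81, -0.01], "turn": [0.0, 0.0, 0.045]}, {"translation": [-0.95, -0.6, -0.01], "turn": [0.0, 0.0, 0.045]}, {"translation": [-0.95, -0.43, -0.01], "turn": [0.0, 0.0, 0.045]}, {"translation": [-0.95, -0.28, -0.01], "turn": [0.0, 0.0, 0.045]}, {"translation": [-0.95, -0.14, -0.01], "turn": [0.0, 0.0, 0.045]}, {"translation": [-0.95, -0.0, -0.01], "turn": [0.0, 0.0, 0.045]}, {"translation": [-0.95, 0.13, -0.01], "turn": [0.0, 0.0, 0.045]}]
end [0.3684 0.4828 0.2439]
```

>>> play_rows --deltas '[{"translation":[-0.84,-0.95,-0.02],"turn":[0,0,0.045]},{"translation":[-0.95,-0.8,-0.02],"turn":[0,0,0.045]},{"translation":[-0.95,-0.6,-0.02],"turn":[0,0,0.045]},{"translation":[-0.95,-0.43,-0.02],"turn":[0,0,0.045]},{"translation":[-0.95,-0.28,-0.02],"turn":[0,0,0.045]},{"translation":[-0.95,-0.14,-0.02],"turn":[0,0,0.045]},{"translation":[-0.95,0,-0.02],"turn":[0,0,0.045]},{"translation":[-0.95,0.13,-0.02],"turn":[0,0,0.045]}]'

```text
time_s: 1.9
ee_pos: [0.366, 0.4793, 0.2452]
eef_rot: [-3.14, -0.003, 1.507]
ft_force: [0.2, -0.2, -0.3]
finger_gap: 1.001
```

```bash
python3 plan.py .535 -.152 .25 75.5
```

```text
now [0.366  0.4793 0.2452] [-179.92   -0.2    86.33] F [ 0.2 -0.2 -0.3] M [ 0.03  0.05 -0.  ] gap 85.5 t 1.9
[{"translation": [-0.95, 0.32, -0.01], "turn": [-0.0004, -0.0008, 0.045]}, {"translation": [-0.95, 0.48, -0.01], "turn": [-0.0001, -0.0003, 0.0151]}, {"translation": [-0.95, 0.54, -0.01], "turn": [-0.0, 0.0, 0.0]}, {"translation": [-0.95, 0.54, -0.01], "turn": [-0.0, 0.0, 0.0]}, {"translation": [-0.95, 0.54, -0.01], "turn": [-0.0, 0.0, 0.0]}, {"translation": [-0.95, 0.54, -0.01], "turn": [-0.0, 0.0, 0.0]}, {"translation": [-0.95, 0.54, -0.01], "turn": [-0.0, 0.0, 0.0]}, {"translation": [-0.95, 0.54, -0.01], "turn": [-0.0, 0.0, 0.0]}]
end [0.4109 0.3128 0.2467]
```

>>> play_rows --deltas '[{"translation":[-1,0.34,0],"turn":[0,-0.0008,0.045]},{"translation":[-1,0.5,0],"turn":[0,0,0.015]},{"translation":[-1,0.57,0],"turn":[0,0,0]},{"translation":[-1,0.57,0],"turn":[0,0,0]},{"translation":[-1,0.57,0],"turn":[0,0,0]},{"translation":[-1,0.57,0],"turn":[0,0,0]},{"translation":[-1,0.57,0],"turn":[0,0,0]},{"translation":[-1,0.57,0],"turn":[0,0,0]}]'

```text
time_s: 2.7
ee_pos: [0.4137, 0.2958, 0.2459]
eef_rot: [-3.141, -0.004, 1.318]
ft_force: [0.7, -0.7, -0.2]
finger_gap: 1.002
```

>>> play_rows --deltas '[{"translation":[-1,0.57,0],"turn":[0,0,0]},{"translation":[-1,0.57,0],"turn":[0,0,0]},{"translation":[-1,0.57,0],"turn":[0,0,0]},{"translation":[-1,0.57,0],"turn":[0,0,0]},{"translation":[-1,0.57,0],"turn":[0,0,0]},{"translation":[-1,0.57,0],"turn":[0,0,0]},{"translation":[-1,0.57,0],"turn":[0,0,0]},{"translation":[-1,0.57,0],"turn":[0,0,0]}]'

```text
time_s: 3.5
ee_pos: [0.4649, 0.1073, 0.2468]
eef_rot: [3.14, -0.007, 1.334]
ft_force: [0.9, -0.3, -0.1]
finger_gap: 0.999
```

```bash
python3 plan.py .535 -.152 .25 75.5
```

```text
now [0.4649 0.1073 0.2468] [179.88  -0.4   76.45] F [ 0.9 -0.3 -0.1] M [0.   0.01 0.02] gap 85.3 t 3.5
[{"translation": [-0.95, 0.52, -0.02], "turn": [0.0006, -0.0022, 0.0053]}, {"translation": [-0.95, 0.54, -0.01], "turn": [0.0, -0.0, -0.0]}, {"translation": [-0.95, 0.54, -0.01], "turn": [0.0, -0.0, -0.0]}, {"translation": [-0.95, 0.54, -0.01], "turn": [0.0, -0.0, -0.0]}, {"translation": [-0.95, 0.54, -0.01], "turn": [0.0, -0.0, -0.0]}, {"translation": [-0.95, 0.54, -0.01], "turn": [0.0, -0.0, -0.0]}, {"translation": [-0.95, 0.54, -0.02], "turn": [0.0, -0.0, -0.0]}, {"translation": [-0.95, 0.54, -0.01], "turn": [0.0, -0.0, -0.0]}]
end [ 0.5104 -0.0613  0.2486]
```

>>> play_rows --deltas '[{"translation":[-1,0.55,0],"turn":[0.0006,-0.002,0.005]},{"translation":[-1,0.57,0],"turn":[0,0,0]},{"translation":[-1,0.57,0],"turn":[0,0,0]},{"translation":[-1,0.57,0],"turn":[0,0,0]},{"translation":[-1,0.57,0],"turn":[0,0,0]},{"translation":[-1,0.57,0],"turn":[0,0,0]},{"translation":[-1,0.57,0],"turn":[0,0,0]},{"translation":[-1,0.57,0],"turn":[0,0,0]}]'

```text
time_s: 4.3
ee_pos: [0.5146, -0.0812, 0.2481]
eef_rot: [3.138, -0.003, 1.333]
ft_force: [0.5, -1.2, 0.2]
finger_gap: 0.999
```

```bash
python3 plan.py .535 -.152 .22 75.5
```

```text
now [ 0.5146 -0.0812  0.2481] [ 1.7982e+02 -1.6000e-01  7.6400e+01] F [ 0.5 -1.2  0.2] M [ 0.05 -0.03 -0.02] gap 85.3 t 4.3
[{"translation": [-0.95, 0.54, 0.41], "turn": [0.001, -0.0009, 0.005]}, {"translation": [-0.95, 0.56, 0.42], "turn": [-0.0, -0.0, -0.0]}, {"translation": [-0.95, 0.56, 0.42], "turn": [-0.0, -0.0, -0.0]}, {"translation": [-0.33, 0.2, 0.15], "turn": [-0.0, -0.0, -0.0]}]
end [ 0.535 -0.152  0.22 ]
```

>>> play_rows --deltas '[{"translation":[-0.95,0.54,0.4],"turn":[0.001,-0.001,0.005]},{"translation":[-0.95,0.56,0.4],"turn":[0,0,0]},{"translation":[-0.95,0.56,0.4],"turn":[0,0,0]},{"translation":[-0.33,0.2,0.15],"turn":[0,0,0]},{"translation":[0,0,0],"turn":[0,0,0]}]' --gripper 50

```text
time_s: 4.8
ee_pos: [0.5351, -0.1599, 0.2212]
eef_rot: [3.139, 0.0, 1.321]
ft_force: [0.8, 0.8, 0.1]
finger_gap: 0.585
```

```bash
python3 - <<'E'
from h import *
for n,(a,b,c,d) in dict(top=(330,150,470,280),side=(230,190,370,320)).items():
    f=manip.grab_frame(n); im=f['frame'][b:d,a:c,::-1]; globals()[n]=cv2.resize(im,(400,371),interpolation=cv2.INTER_CUBIC)
cv2.imwrite('pics/pre.png',np.hstack([top,side]))
E
python3 plan.py .535 -.152 .145 75.5
```

```text
now [ 0.5351 -0.1584  0.2216] [ 1.7983e+02 -2.0000e-02  7.5750e+01] F [-0.6  0.3 -0. ] M [ 0.04 -0.04  0.02] gap 50.3 t 4.9
[{"translation": [0.08, -0.02, 0.95], "turn": [0.0009, -0.0001, 0.0014]}, {"translation": [0.08, -0.02, 0.95], "turn": [0.0, -0.0, -0.0]}, {"translation": [0.07, -0.02, 0.95], "turn": [0.0, -0.0, -0.0]}, {"translation": [0.08, -0.03, 0.95], "turn": [0.0, -0.0, -0.0]}, {"translation": [0.0, -0.0, 0.03], "turn": [0.0, -0.0, -0.0]}]
end [ 0.535 -0.152  0.145]
```

View pics/pre.png

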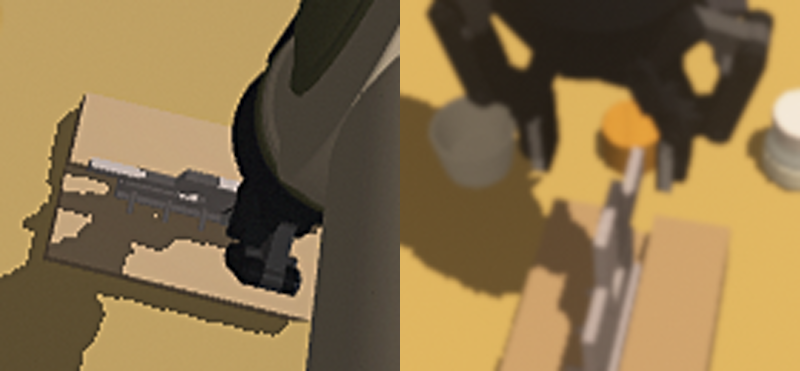

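The crop shows the fingers on either side of the hanger plate: side panel about 540 and 665, tab top edge about (635,150). I'll descend now.

>>> play_rows --deltas '[{"translation":[0.08,-0.02,0.9],"turn":[0.001,0,0.0015]},{"translation":[0.08,-0.02,0.95],"turn":[0,0,0]},{"translation":[0.07,-0.02,0.95],"turn":[0,0,0]},{"translation":[0.05,-0.02,0.8],"turn":[0,0,0]},{"translation":[0,0,0.1],"turn":[0,0,0]},{"translation":[0,0,0],"turn":[0,0,0]}]'

```text
time_s: 5.5
ee_pos: [0.5361, -0.1443, 0.1487]
eef_rot: [3.138, -0.005, 1.329]
ft_force: [-0.4, 0.4, 0.1]
finger_gap: 0.584
```

```bash
python3 - <<'E'
from h import *
for n,(a,b,c,d) in dict(top=(330,150,470,280),side=(230,190,370,320)).items():
    f=manip.grab_frame(n); im=f['frame'][b:d,a:c,::-1]; globals()[n]=cv2.resize(im,(400,371),interpolation=cv2.INTER_CUBIC)
cv2.imwrite('pics/pre2.png',np.hstack([top,side]))
E
python3 plan.py .535 -.152 .145 75.5
```

```text
now [ 0.5364 -0.1447  0.1492] [179.75  -0.27  76.11] F [-0.3 -0.3  0.2] M [-0.01  0.01  0.01] gap 49.9 t 5.6
[{"translation": [-0.37, 0.02, 0.21], "turn": [0.0014, -0.0015, 0.0034]}]
end [ 0.5351 -0.1519  0.1449]
```

View pics/pre2.png

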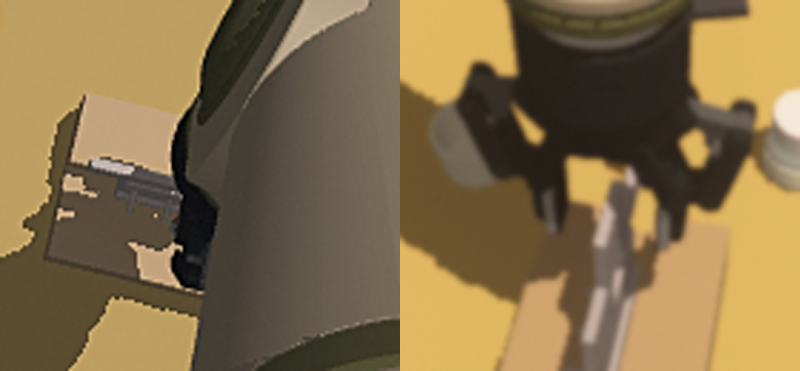

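```bash
python3 - <<'E'
from h import *
from scipy.spatial.transform import Rotation as R
np.set_printoptions(precision=4,suppress=True)
f=manip.grab_frame('side');s=manip.read_state()
P=cloud(f).reshape(-1,3);Q=R.from_euler('xyz',s['eef_rot']).inv().apply(P-s['ee_pos'])*1000
m=(abs(Q[:,0])<45)&(abs(Q[:,1])<60)&(Q[:,2]>-30)&(Q[:,2]<18)
Q=Q[m]
for z in range(-28,18,5):
    k=(Q[:,2]>=z)&(Q[:,2]<z+5); 
    h,e=np.histogram(Q[k,1],np.arange(-52,54,4)); print(z,h)
print(np.arange(-50,54,4))
k=(abs(Q[:,1])<12); print('plate',k.sum(),np.percentile(Q[k],[0,10,50,90,100],axis=0))
E
```

```text
-28 [ 0  0  0  3  1  5 12  0  0  0  0  0  0  0  0  0  0  0  1  5  4  2  2  0
  0  0]
-23 [ 0  0  0  5  4  5 13  0  0  0  0  0 61 44  0  0  0  0  1  6  9  5  4  0
  0  0]
-18 [ 0  0  0  4  1  6 13  0  0  0  0  0  4 18  0  0  0  0  1  4  7  4  4  0
  0  0]
-13 [ 0  0  0  6  3  6 11  0  0  0  0  0  5 16  0  0  0  0  0  6  7  5  6  0
  0  0]
-8 [ 0  0  0  5  4  5 13  0  0  0  0  0  4 15  0  0  0  0  0  5  5  6  4  0
  0  0]
-3 [ 0  0  0  2  3  3 11  0  0  0  0  0  6 17  0  0  0  0  0  5  7  4  0  0
  0  0]
2 [ 0  0  0  0  0  1  9  0  0  0  0  0  5 15  0  0  0  0  1  2  1  0  0  0
  0  0]
7 [ 0  0  0  0  0  0  1  0  0  0  0  0  5 14  0  0  0  0  0  0  1  0  0  0
  0  0]
12 [ 0  0  0  0  0  0  0  0  0  0  0  0  5 15  0  0  0  0  0  0  0  0  0  0
  0  0]
17 [0 0 0 0 0 0 0 0 0 0 0 0 1 3 0 0 0 0 0 0 0 0 0 0 0 0]
[-50 -46 -42 -38 -34 -30 -26 -22 -18 -14 -10  -6  -2   2   6  10  14  18
  22  26  30  34  38  42  46  50]
plate 253 [[-28.4687  -3.777  -21.4992]
 [-27.1642  -2.5741 -19.9991]
 [-13.0869   1.1838 -13.2268]
 [  7.7938   2.4237  11.8415]
 [ 12.8978   2.786   17.996 ]]
```

Range data put the plate within 0.5 mm of the jaw centre. The tab centre is 7.5 mm along -x of the tool, so I'll correct for that and then close.

>>> play_rows --deltas '[{"translation":[-0.38,-0.02,0.2],"turn":[0.0014,-0.0015,0.003]},{"translation":[0,0,0],"turn":[0,0,0]}]'

```text
time_s: 5.85
ee_pos: [0.5348, -0.153, 0.1464]
eef_rot: [3.139, 0.0, 1.318]
ft_force: [0.8, 0.5, 0.0]
finger_gap: 0.585
```

```bash
python3 plan.py .535 -.152 .145 75.5
```

```text
now [ 0.5348 -0.153   0.1464] [1.7986e+02 2.0000e-02 7.5520e+01] F [0.8 0.5 0. ] M [-0.01  0.    0.06] gap 49.9 t 5.85
[{"translation": [0.05, -0.0, 0.07], "turn": [0.0008, 0.0001, 0.0001]}]
end [ 0.5351 -0.152   0.145 ]
```

>>> play_rows --deltas '[{"translation":[0,0,0],"turn":[0,0,0]},{"translation":[0,0,0],"turn":[0,0,0]},{"translation":[0,0,0],"turn":[0,0,0]},{"translation":[0,0,0],"turn":[0,0,0]},{"translation":[0,0,0],"turn":[0,0,0]},{"translation":[0,0,0],"turn":[0,0,0]}]' --gripper 0

```text
time_s: 6.45
ee_pos: [0.535, -0.1536, 0.147]
eef_rot: [3.138, 0.0, 1.317]
ft_force: [-0.4, -0.6, 0.7]
finger_gap: 0.061
```

```bash
python3 plan.py .535 -.152 .25 75.5
```

```text
now [ 0.535  -0.1536  0.147 ] [1.7981e+02 1.0000e-02 7.5460e+01] F [-0.4 -0.6  0.7] M [-0.05  0.02 -0.02] gap 5.2 t 6.45
[{"translation": [0.01, -0.0, -0.95], "turn": [0.0011, 0.0001, -0.0002]}, {"translation": [0.02, -0.0, -0.95], "turn": [-0.0, -0.0, -0.0]}, {"translation": [0.01, -0.0, -0.95], "turn": [-0.0, -0.0, -0.0]}, {"translation": [0.02, -0.01, -0.95], "turn": [-0.0, -0.0, -0.0]}, {"translation": [0.01, -0.0, -0.95], "turn": [-0.0, -0.0, -0.0]}, {"translation": [0.01, -0.01, -0.4], "turn": [-0.0, -0.0, -0.0]}]
end [ 0.5349 -0.1519  0.25  ]
```

>>> play_rows --deltas '[{"translation":[0,0,-0.3],"turn":[0,0,0]},{"translation":[0,0,-0.8],"turn":[0,0,0]},{"translation":[0,0,-0.9],"turn":[0,0,0]},{"translation":[0,0,-0.9],"turn":[0,0,0]},{"translation":[0,0,-0.9],"turn":[0,0,0]},{"translation":[0,0,-0.6],"turn":[0,0,0]},{"translation":[0,0,0],"turn":[0,0,0]}]'

```text
time_s: 7.15
ee_pos: [0.5313, -0.1521, 0.2358]
eef_rot: [-3.135, 0.001, 1.318]
ft_force: [0.1, 0.5, -6.0]
finger_gap: 0.062
```

```bash
python3 - <<'E'
from h import *
np.set_printoptions(precision=3,suppress=True)
for n in ['side','top']:
    f=manip.grab_frame(n);save(f,n+'1')
    s=manip.read_state();P=cloud(f).reshape(-1,3)
    H=P[(abs(P[:,0]-.535)<.1)&(P[:,1]<-.06)&(P[:,1]>-.24)&(P[:,2]>.1)&(P[:,2]<.22)]
    print(n,len(H))
print(s['ft_force'],s['torque'],s['ee_pos'])
a=cv2.imread('pics/side1.png')[150:370,210:430];b=cv2.imread('pics/top1.png')[150:300,300:480]
cv2.imwrite('pics/lift.png',np.hstack([cv2.resize(a,(400,400),interpolation=2),cv2.resize(b,(400,400),interpolation=2)]))
E
```

```text
side 1066
top 575
[-0.206 -0.16  -7.164] [-0.01 -0.03  0.03] [ 0.531 -0.152  0.234]
```

View pics/lift.png

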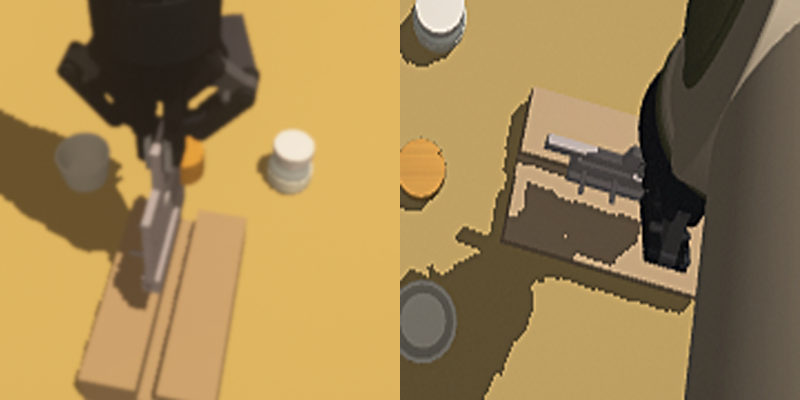

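Lifted: the side view shows the hanger clear of the brick, with the jar, cup and weight untouched. Next I'll check the hanger's tilt and offset in the tool frame.

```bash
cat > tilt.py <<'E'
from h import *
from scipy.spatial.transform import Rotation as R
np.set_printoptions(precision=2,suppress=True)
def tool_cloud(n,ylim=12):
    f=manip.grab_frame(n);s=manip.read_state()
    P=cloud(f).reshape(-1,3);Q=R.from_euler('xyz',s['eef_rot']).inv().apply(P-s['ee_pos'])*1000
    return f,s,P,Q[(abs(Q[:,0])<90)&(abs(Q[:,1])<ylim)&(Q[:,2]>-24)&(Q[:,2]<130)]
if __name__=='__main__':
    for n in ['side','top']:
        f,s,P,Q=tool_cloud(n)
        print(n,'eef',np.degrees(s['eef_rot']))
        pts=Q[(Q[:,2]>14)&(Q[:,2]<95)]
        face=pts[abs(pts[:,1]-np.median(pts[:,1]))<2.5]
        A=np.c_[face[:,0],face[:,2],np.ones(len(face))];c=np.linalg.lstsq(A,face[:,1],rcond=None)[0]
        print('face y=a x+b z+c: yaw',np.degrees(c[0]),'roll',np.degrees(c[1]),'at0',c[2],len(face))
        for z in range(10,125,6):
            k=(Q[:,2]>=z)&(Q[:,2]<z+6)
            if k.sum()>2: print(z,k.sum(),'x',Q[k,0].min(),Q[k,0].max(),'y',np.percentile(Q[k,1],[5,50,95]))
E
python3 tilt.py
```

```text
side eef [-179.46    0.09   75.5 ]
face y=a x+b z+c: yaw 0.1454775557912155 roll 0.28874506565227664 at0 1.5725521477486828 550
10 18 x -19.578652388883143 -6.0161104323232015 y [-2.85  0.51  2.2 ]
16 127 x -49.715151558831366 -1.298283443750189 y [-3.28 -0.15  2.22]
22 39 x -49.20723687625084 3.895051285815864 y [-2.07  2.09  2.33]
28 41 x -49.20887581994491 4.53513131002068 y [-3.44  2.06  2.36]
34 41 x -48.96615091949856 10.051765558656996 y [-1.23  2.03  2.43]
40 30 x -48.4932339581843 9.55592707751392 y [-2.89  2.05  2.28]
46 37 x -49.037397604711096 -8.554980029041854 y [-2.92  2.06  2.3 ]
52 69 x -49.04908374982712 32.35469479450529 y [-1.92  1.3   2.26]
58 53 x -48.609538506307516 34.32191970740977 y [-2.37  1.98  2.26]
64 51 x -48.85694370314483 40.727864510748844 y [-1.9   2.08  2.31]
70 47 x -49.12297065248671 40.38287528153807 y [-1.34  2.09  2.36]
76 50 x -49.00503470381746 39.62719372326748 y [-10.18   2.04   2.27]
82 48 x -48.75511748289341 41.10089587696344 y [-2.83  2.06  2.26]
88 46 x -48.96551458270998 40.3082169743878 y [-2.16  2.06  2.2 ]
94 196 x -48.56596691877
[... 885 characters left out ...]
4225 y [-2.12 -0.87 -0.28]
58 42 x -0.631390138540159 47.47606751345444 y [-2.44 -1.96  0.01]
64 17 x 2.98425117677289 47.26724993043301 y [-2.52 -2.17 -1.43]
70 18 x -1.6754669245001301 47.33868993157289 y [-2.45 -2.24 -1.87]
76 36 x -7.739967627454929 47.335241711477245 y [-10.99  -2.54  -1.51]
82 28 x -7.995990059153502 47.1614802463945 y [-8.17 -2.46 -1.96]
88 14 x -6.059048615611114 47.4216298956661 y [-2.51 -2.21  0.76]
94 68 x -9.308945102884211 47.218960953031065 y [-6.12 -4.06 -2.07]
100 33 x -8.536214867027162 47.42181153637196 y [-6.44 -5.94  0.59]
106 18 x -10.343635067528874 47.58125604050489 y [-6.52 -6.38  4.84]
112 16 x -10.063584229232 47.72382044374414 y [-6.32 -6.13 -0.29]
```

```bash
python3 plan.py .5375 .140 .235 93.2
```

```text
now [ 0.5305 -0.1518  0.2337] [-1.7944e+02  1.0000e-01  7.5490e+01] F [ 0.1  0.6 -6.4] M [-0.02 -0.03 -0.04] gap 5.3 t 7.35
[{"translation": [0.95, -0.22, -0.0], "turn": [-0.0015, 0.0, -0.045]}, {"translation": [0.95, -0.08, -0.0], "turn": [-0.0014, 0.0001, -0.045]}, {"translation": [0.95, 0.05, -0.0], "turn": [-0.0003, -0.0, -0.0084]}, {"translation": [0.95, 0.08, -0.01], "turn": [0.0, -0.0, 0.0]}, {"translation": [0.95, 0.08, -0.0], "turn": [0.0, -0.0, 0.0]}, {"translation": [0.95, 0.07, -0.01], "turn": [0.0, -0.0, 0.0]}, {"translation": [0.95, 0.08, -0.0], "turn": [0.0, -0.0, 0.0]}, {"translation": [0.95, 0.07, -0.01], "turn": [0.0, -0.0, 0.0]}]
end [0.5342 0.0011 0.2343]
```

>>> play_rows --deltas '[{"translation":[0.5,-0.12,0],"turn":[-0.0015,0,-0.014]},{"translation":[0.9,-0.15,0],"turn":[-0.001,0,-0.014]},{"translation":[0.9,-0.1,0],"turn":[0,0,-0.014]},{"translation":[0.9,-0.05,0],"turn":[0,0,-0.014]},{"translation":[0.9,0,0],"turn":[0,0,-0.014]},{"translation":[0.9,0.03,0],"turn":[0,0,-0.014]},{"translation":[0.9,0.07,0],"turn":[0,0,-0.014]},{"translation":[0.9,0.07,0],"turn":[0,0,0]}]'

```text
time_s: 8.15
ee_pos: [0.5353, -0.0027, 0.2313]
eef_rot: [-3.136, -0.0, 1.656]
ft_force: [-1.0, -1.0, -5.8]
finger_gap: 0.056
```

```bash
python3 plan.py .5375 .140 .235 93.2 .85
```

```text
now [ 0.5353 -0.0027  0.2313] [-1.7969e+02 -1.0000e-02  9.4890e+01] F [-1.  -1.  -5.8] M [-0.01 -0.03 -0.  ] gap 4.7 t 8.15
[{"translation": [0.85, 0.09, -0.02], "turn": [-0.0017, -0.0, 0.0094]}, {"translation": [0.85, 0.06, -0.02], "turn": [-0.0, -0.0, 0.0]}, {"translation": [0.85, 0.06, -0.02], "turn": [-0.0, -0.0, 0.0]}, {"translation": [0.85, 0.06, -0.02], "turn": [-0.0, -0.0, 0.0]}, {"translation": [0.85, 0.06, -0.02], "turn": [-0.0, -0.0, 0.0]}, {"translation": [0.85, 0.06, -0.02], "turn": [-0.0, -0.0, 0.0]}, {"translation": [0.85, 0.06, -0.03], "turn": [-0.0, -0.0, 0.0]}, {"translation": [0.85, 0.06, -0.02], "turn": [-0.0, -0.0, 0.0]}]
end [0.5374 0.1337 0.2347]
```

>>> play_rows --deltas '[{"translation":[0.85,0.08,-0.05],"turn":[-0.0015,0,0.005]},{"translation":[0.85,0.06,-0.05],"turn":[0,0,0.004]},{"translation":[0.85,0.06,-0.05],"turn":[0,0,0]},{"translation":[0.85,0.06,-0.05],"turn":[0,0,0]},{"translation":[0.85,0.06,-0.03],"turn":[0,0,0]},{"translation":[0.7,0.06,-0.02],"turn":[0,0,0]},{"translation":[0.5,0.04,0],"turn":[0,0,0]},{"translation":[0.3,0.02,0],"turn":[0,0,0]}]'

```text
time_s: 8.95
ee_pos: [0.5348, 0.1281, 0.2367]
eef_rot: [-3.141, -0.001, 1.648]
ft_force: [0.2, -0.8, -6.6]
finger_gap: 0.059
```

```bash
python3 plan.py .5375 .140 .225 93.2 .85
```

```text
now [0.5348 0.1281 0.2367] [-1.7999e+02 -8.0000e-02  9.4420e+01] F [ 0.2 -0.8 -6.6] M [-0.01  0.   -0.02] gap 5.1 t 8.95
[{"translation": [0.58, 0.18, 0.58], "turn": [-0.0001, -0.0005, 0.0068]}]
end [0.5375 0.14   0.2251]
```

>>> play_rows --deltas '[{"translation":[0.3,0.1,0.2],"turn":[0,0,0.004]},{"translation":[0.25,0.08,0.2],"turn":[0,0,0.003]},{"translation":[0,0,0],"turn":[0,0,0]},{"translation":[0,0,0],"turn":[0,0,0]}]'

```text
time_s: 9.35
ee_pos: [0.5378, 0.1399, 0.2276]
eef_rot: [-3.141, -0.001, 1.624]
ft_force: [0.5, 0.1, -6.6]
finger_gap: 0.059
```

```bash
cat > look.py <<'E'
import sys
from h import *
n=sys.argv[1]; out=[]
for cam,(a,b,c,d) in dict(top=(150,130,290,270),side=(240,60,380,200)).items():
    f=manip.grab_frame(cam); pickle.dump(f,open(f'{cam}_{n}.pkl','wb')); out.append(cv2.resize(f['frame'][b:d,a:c,::-1],(400,400),interpolation=2))
cv2.imwrite(f'pics/{n}.png',np.hstack(out))
E
python3 look.py a1; python3 plan.py .5375 .140 .225 93.2 .85
```

```text
now [0.5378 0.1398 0.2277] [-1.7996e+02 -4.0000e-02  9.3030e+01] F [ 0.5 -0.5 -6.6] M [-0.01 -0.    0.02] gap 5.0 t 9.45
[{"translation": [0.01, -0.01, 0.13], "turn": [-0.0002, -0.0002, -0.0009]}]
end [0.5376 0.14   0.2251]
```

View pics/a1.png

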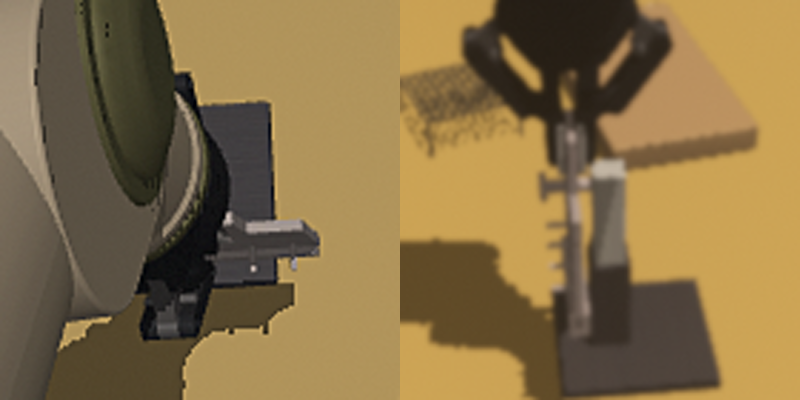

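The side crop shows the plate edge-on between the head (about 547,185) and the rod (about 595,180). I'll measure those gaps in the same view.

```bash
cat > gap.py <<'E'
import sys
from h import *
np.set_printoptions(precision=1,suppress=True)
f=pickle.load(open(f'side_{sys.argv[1]}.pkl','rb'))
P=cloud(f).reshape(-1,3);a=np.radians(3.2);d=P-[.565,.2033,0]
X=(d[:,0]*np.cos(a)+d[:,1]*np.sin(a))*1000;Y=(-d[:,0]*np.sin(a)+d[:,1]*np.cos(a))*1000;Z=P[:,2]*1000
def h(n,k,):
    print(n,k.sum(),'X',np.percentile(X[k],[0,5,50,95,100]),'Y',np.percentile(Y[k],[0,50,100]),'Z',np.percentile(Z[k],[0,50,100])) if k.sum() else print(n,0)
h('rod',(abs(X)<20)&(Y>-20)&(Y<20)&(Z>140)&(Z<185))
h('head',(X>-60)&(X<-42)&(Y>-20)&(Y<20)&(Z>140)&(Z<185))
h('plate mid',(X>-45)&(X<-15)&(Y<-25)&(Y>-130)&(Z>140)&(Z<180))
h('plate low',(X>-45)&(X<-10)&(Y<-25)&(Y>-130)&(Z>135)&(Z<150))
h('rail',(X>-45)&(X<-10)&(Y<-25)&(Y>-130)&(Z>100)&(Z<128))
E
python3 gap.py a1
```

```text
rod 251 X [-19.2 -14.9  -3.    9.5  10.6] Y [-15.1 -10.5  11.3] Z [140.1 164.9 176.6]
head 38 X [-52.3 -52.2 -48.8 -42.3 -42. ] Y [-12.4  -4.5   7.1] Z [154.9 167.8 173.9]
plate mid 119 X [-44.9 -43.4 -34.7 -29.9 -29.6] Y [-111.8  -96.9  -25.2] Z [140.3 151.8 178.9]
plate low 65 X [-44.9 -43.9 -35.5 -30.5 -30.3] Y [-111.8  -87.5  -25.2] Z [135.6 146.5 149.9]
rail 56 X [-38.9 -38.8 -34.7 -26.7 -26.6] Y [-109.2 -106.5  -28.6] Z [108.7 117.9 128. ]
```

>>> play_rows --deltas '[{"translation":[0,0,0.2],"turn":[0,0,0]},{"translation":[0,0,0.15],"turn":[0,0,0]},{"translation":[0,0,0.1],"turn":[0,0,0]},{"translation":[0,0,0],"turn":[0,0,0]}]'

```text
time_s: 9.85
ee_pos: [0.5379, 0.1386, 0.2181]
eef_rot: [-3.141, -0.001, 1.622]
ft_force: [-0.6, -0.5, -5.3]
finger_gap: 0.058
```

>>> play_rows --deltas '[{"translation":[0,0,0.05],"turn":[0,0,0]}]'

```text
time_s: 9.95
ee_pos: [0.538, 0.1384, 0.2171]
eef_rot: [-3.141, -0.001, 1.622]
ft_force: [0.3, -0.8, -6.5]
finger_gap: 0.058
```

>>> play_rows --deltas '[{"translation":[0,0,0.05],"turn":[0,0,0]}]'

```text
time_s: 10.05
ee_pos: [0.538, 0.1384, 0.2161]
eef_rot: [-3.141, -0.001, 1.622]
ft_force: [0.1, 0.7, -6.6]
finger_gap: 0.057
```

>>> play_rows --deltas '[{"translation":[0,0,0.04],"turn":[0,0,0]}]'

```text
time_s: 10.15
ee_pos: [0.538, 0.1384, 0.2152]
eef_rot: [-3.141, -0.001, 1.622]
ft_force: [-0.1, 0.3, -5.7]
finger_gap: 0.062
```

>>> play_rows --deltas '[{"translation":[0,0,0.03],"turn":[0,0,0]}]'

```text
time_s: 10.25
ee_pos: [0.538, 0.1385, 0.2146]
eef_rot: [-3.141, -0.001, 1.622]
ft_force: [-0.3, -0.4, -6.3]
finger_gap: 0.059
```

>>> play_rows --deltas '[{"translation":[0,0,0.03],"turn":[0,0,0]}]'

```text
time_s: 10.35
ee_pos: [0.5381, 0.1385, 0.214]
eef_rot: [3.142, -0.001, 1.622]
ft_force: [0.4, 0.7, -5.6]
finger_gap: 0.061
```

>>> play_rows --deltas '[{"translation":[0,0,0.03],"turn":[0,0,0]}]'

```text
time_s: 10.45
ee_pos: [0.538, 0.1386, 0.2133]
eef_rot: [3.142, -0.001, 1.622]
ft_force: [0.2, 0.6, -6.6]
finger_gap: 0.058
```

>>> play_rows --deltas '[{"translation":[0,0,0.03],"turn":[0,0,0]}]'

```text
time_s: 10.55
ee_pos: [0.5381, 0.1386, 0.2127]
eef_rot: [3.141, -0.001, 1.622]
ft_force: [-0.6, -0.6, -6.3]
finger_gap: 0.058
```

```bash
python3 plan.py .538 .1385 .213 93.2 .85
```

```text
now [0.5381 0.1386 0.2127] [ 1.7999e+02 -4.0000e-02  9.2930e+01] F [-0.6 -0.6 -6.3] M [-0.04  0.01  0.01] gap 5.0 t 10.55
[{"translation": [-0.0, -0.01, -0.01], "turn": [0.0, -0.0002, -0.0015]}]
end [0.5379 0.1386 0.2129]
```

>>> play_rows --deltas '[{"translation":[0,0,0.03],"turn":[0,0,0]}]'

```text
time_s: 10.65
ee_pos: [0.5381, 0.1386, 0.2121]
eef_rot: [3.141, -0.001, 1.622]
ft_force: [-0.3, 0.4, -5.2]
finger_gap: 0.059
```

```bash
python3 plan.py .538 .1385 .213 93.2 .85|head -1
```

```text
now [0.5381 0.1386 0.2121] [ 1.7999e+02 -4.0000e-02  9.2940e+01] F [-0.3  0.4 -5.2] M [-0.01  0.01  0.02] gap 5.1 t 10.65
```

>>> play_rows --deltas '[{"translation":[0,0,0.03],"turn":[0,0,0]}]'

```text
time_s: 10.75
ee_pos: [0.5381, 0.1386, 0.2114]
eef_rot: [3.141, -0.001, 1.622]
ft_force: [0.1, 0.1, -7.1]
finger_gap: 0.058
```

```bash
python3 plan.py .538 .1385 .213 93.2 .85|head -1; python3 look.py a2; python3 gap.py a2
```

```text
now [0.5381 0.1386 0.2114] [ 1.7999e+02 -4.0000e-02  9.2940e+01] F [ 0.1  0.1 -7.1] M [0.03 0.01 0.04] gap 4.9 t 10.75
rod 222 X [-17.2 -13.2  -1.    9.6  10.7] Y [-14.5 -10.9  10.6] Z [140.4 163.6 176.6]
head 33 X [-52.3 -52.2 -49.1 -44.5 -42.4] Y [-11.8  -4.5   7.8] Z [154.3 167.1 174.6]
plate mid 80 X [-34.6 -34.6 -33.9 -29.9 -29.7] Y [-113.1 -110.7  -26.6] Z [141.2 159.9 179.8]
plate low 32 X [-34.7 -34.6 -34.3 -28.8 -28.6] Y [-112.  -110.4  -27.1] Z [135.1 142.1 149.8]
rail 122 X [-42.2 -38.5 -34.5 -25.  -24.6] Y [-112.3 -100.   -33.6] Z [100.3 113.1 127.9]
```

View pics/a2.png

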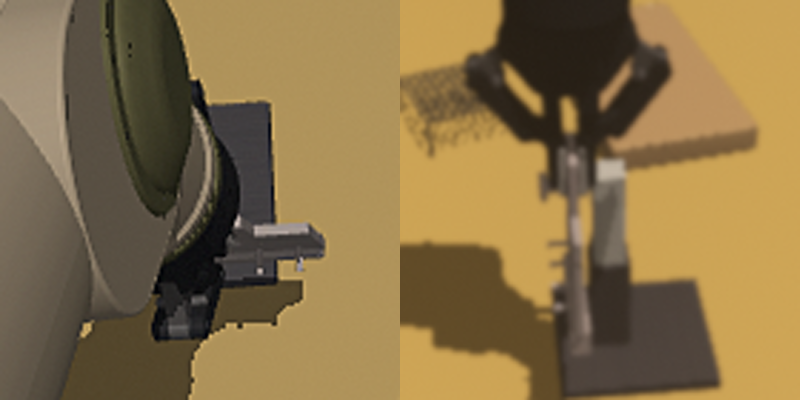

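>>> play_rows --deltas '[{"translation":[0,0,0.03],"turn":[0,0,0]}]'

```text
time_s: 10.95
ee_pos: [0.5381, 0.1386, 0.2108]
eef_rot: [3.141, -0.001, 1.622]
ft_force: [-1.0, -0.5, -5.8]
finger_gap: 0.062
```

```bash
python3 plan.py .538 .1385 .213 93.2 .85|head -1
```

```text
now [0.5381 0.1386 0.2108] [ 1.7999e+02 -4.0000e-02  9.2930e+01] F [-1.  -0.5 -5.8] M [-0.05  0.    0.02] gap 5.3 t 10.95
```

>>> play_rows --deltas '[{"translation":[0,0,0.03],"turn":[0,0,0]}]'

```text
time_s: 11.05
ee_pos: [0.5382, 0.1385, 0.2104]
eef_rot: [3.141, -0.001, 1.622]
ft_force: [-1.4, -1.4, -1.1]
finger_gap: 0.058
```

```bash
python3 plan.py .538 .1385 .213 93.2 .85|head -1
```

```text
now [0.5382 0.1385 0.2104] [ 1.7998e+02 -4.0000e-02  9.2930e+01] F [-1.4 -1.4 -1.1] M [-0.06  0.19  0.05] gap 5.0 t 11.05
```

Touch detected. Fz eased from about -6 to -1 N with a lip-side moment at TCP z=0.2105, so the slot centres on the pin at z≈0.2125. I'll raise 2 mm and slide in slowly.

>>> play_rows --deltas '[{"translation":[0,0,-0.1],"turn":[0,0,-0.001]},{"translation":[0,0,0],"turn":[0,0,0]}]'

```text
time_s: 11.25
ee_pos: [0.5383, 0.1385, 0.2125]
eef_rot: [3.141, -0.001, 1.625]
ft_force: [-0.2, 1.3, -6.5]
finger_gap: 0.061
```

```bash
python3 plan.py .5375 .1500 .2126 93.2 .2
```

```text
now [0.5383 0.1385 0.2125] [ 1.7998e+02 -4.0000e-02  9.3120e+01] F [-0.2  1.3 -6.5] M [ 0.05 -0.02 -0.03] gap 5.2 t 11.25
[{"translation": [0.2, -0.0, -0.0], "turn": [0.0001, -0.0002, -0.0004]}, {"translation": [0.2, -0.0, -0.0], "turn": [0.0, -0.0, -0.0]}, {"translation": [0.18, -0.01, -0.0], "turn": [0.0, -0.0, -0.0]}]
end [0.5374 0.15   0.2125]
```

>>> play_rows --deltas '[{"translation":[0.2,0,0],"turn":[0,0,0]},{"translation":[0.2,0,0],"turn":[0,0,0]},{"translation":[0.2,0,0],"turn":[0,0,0]},{"translation":[0.2,0,0],"turn":[0,0,0]}]'

```text
time_s: 11.65
ee_pos: [0.5372, 0.1555, 0.2125]
eef_rot: [3.141, -0.001, 1.625]
ft_force: [-0.1, 1.0, -6.8]
finger_gap: 0.058
```

```bash
python3 plan.py .5347 .2 .2125 93.2 .2
```

```text
now [0.5372 0.1555 0.2125] [ 1.7998e+02 -5.0000e-02  9.3090e+01] F [-0.1  1.  -6.8] M [ 0.04  0.01 -0.  ] gap 5.0 t 11.65
[{"translation": [0.2, -0.0, 0.0], "turn": [0.0001, -0.0003, -0.0006]}, {"translation": [0.2, -0.0, -0.0], "turn": [-0.0, 0.0, 0.0]}, {"translation": [0.2, -0.0, -0.0], "turn": [-0.0, 0.0, 0.0]}, {"translation": [0.2, -0.0, -0.0], "turn": [-0.0, 0.0, 0.0]}, {"translation": [0.2, -0.0, -0.0], "turn": [-0.0, 0.0, 0.0]}, {"translation": [0.2, -0.0, -0.0], "turn": [-0.0, 0.0, 0.0]}, {"translation": [0.2, -0.0, -0.0], "turn": [-0.0, 0.0, 0.0]}, {"translation": [0.2, -0.0, -0.0], "turn": [-0.0, 0.0, 0.0]}]
end [0.5355 0.1875 0.2125]
```

>>> play_rows --deltas '[{"translation":[0.2,0,0],"turn":[0,0,0]},{"translation":[0.2,0,0],"turn":[0,0,0]},{"translation":[0.2,0,0],"turn":[0,0,0]},{"translation":[0.2,0,0],"turn":[0,0,0]}]'

```text
time_s: 12.05
ee_pos: [0.5361, 0.1735, 0.2123]
eef_rot: [3.142, -0.001, 1.626]
ft_force: [0.3, 1.0, -6.5]
finger_gap: 0.06
```

>>> play_rows --deltas '[{"translation":[0.2,0,0],"turn":[0,0,0]},{"translation":[0.2,0,0],"turn":[0,0,0]},{"translation":[0.2,0,0],"turn":[0,0,0]},{"translation":[0.2,0,0],"turn":[0,0,0]}]'

```text
time_s: 12.45
ee_pos: [0.5351, 0.1909, 0.2123]
eef_rot: [-3.142, -0.001, 1.626]
ft_force: [0.5, -0.1, -6.0]
finger_gap: 0.059
```

```bash
python3 plan.py .5347 .2 .2125 93.2 .2
```

```text
now [0.5351 0.1909 0.2123] [-1.800e+02 -5.000e-02  9.315e+01] F [ 0.5 -0.1 -6. ] M [-0.02 -0.02  0.05] gap 5.0 t 12.45
[{"translation": [0.2, 0.0, -0.0], "turn": [-0.0, -0.0003, -0.0003]}, {"translation": [0.2, 0.0, -0.01], "turn": [-0.0, 0.0, 0.0]}, {"translation": [0.05, 0.0, -0.0], "turn": [-0.0, 0.0, 0.0]}]
end [0.5346 0.1999 0.2125]
```

>>> play_rows --deltas '[{"translation":[0.15,0,0],"turn":[0,0,0]},{"translation":[0.1,0,0],"turn":[0,0,0]},{"translation":[0,0,0],"turn":[0,0,0]}]'

```text
time_s: 12.75
ee_pos: [0.5347, 0.1972, 0.2122]
eef_rot: [-3.142, -0.001, 1.627]
ft_force: [-1.2, -0.7, -5.9]
finger_gap: 0.062
```

>>> play_rows --deltas '[{"translation":[0.04,0,0],"turn":[0,0,0]}]'

```text
time_s: 12.85
ee_pos: [0.5347, 0.1978, 0.2122]
eef_rot: [-3.142, -0.001, 1.626]
ft_force: [0.2, 0.3, -5.5]
finger_gap: 0.059
```

>>> play_rows --deltas '[{"translation":[0.04,0,0],"turn":[0,0,0]}]'

```text
time_s: 12.95
ee_pos: [0.5347, 0.1985, 0.2123]
eef_rot: [-3.141, -0.001, 1.626]
ft_force: [-0.1, 0.8, -6.1]
finger_gap: 0.061
```

>>> play_rows --deltas '[{"translation":[0.04,0,0],"turn":[0,0,0]}]'

```text
time_s: 13.05
ee_pos: [0.5346, 0.1992, 0.2123]
eef_rot: [-3.141, -0.001, 1.626]
ft_force: [-0.3, -0.8, -6.1]
finger_gap: 0.058
```

>>> play_rows --deltas '[{"translation":[0.04,0,0],"turn":[0,0,0]}]'

```text
time_s: 13.15
ee_pos: [0.5346, 0.1999, 0.2123]
eef_rot: [-3.142, -0.001, 1.626]
ft_force: [0.3, -0.1, -6.0]
finger_gap: 0.063
```

>>> play_rows --deltas '[{"translation":[0.03,0,0],"turn":[0,0,0]}]'

```text
time_s: 13.25
ee_pos: [0.5346, 0.2005, 0.2123]
eef_rot: [-3.142, -0.001, 1.626]
ft_force: [1.1, 0.2, -5.6]
finger_gap: 0.062
```

>>> play_rows --deltas '[{"translation":[0.03,0,0],"turn":[0,0,0]}]'

```text
time_s: 13.35
ee_pos: [0.5346, 0.2011, 0.2123]
eef_rot: [-3.142, -0.001, 1.626]
ft_force: [-0.0, 0.2, -6.0]
finger_gap: 0.058
```

>>> play_rows --deltas '[{"translation":[0.03,0,0],"turn":[0,0,0]}]'

```text
time_s: 13.45
ee_pos: [0.5345, 0.2017, 0.2123]
eef_rot: [-3.141, -0.0, 1.626]
ft_force: [-0.3, -1.9, -5.3]
finger_gap: 0.061
```

```bash
python3 plan.py .5347 .2 .2125 93.2 .2|head -1
```

```text
now [0.5345 0.2017 0.2123] [-1.7999e+02 -3.0000e-02  9.3140e+01] F [-0.3 -1.9 -5.3] M [-0.45 -0.02  0.  ] gap 5.2 t 13.45
```

Slot end felt: Fy = -1.9 N with the matching moment, at y=0.2017, close to the expected place. I'll back off 1.5 mm to centre the notch, then lower while watching the force.

>>> play_rows --deltas '[{"translation":[-0.075,0,0],"turn":[0,0,0]},{"translation":[0,0,0],"turn":[0,0,0]}]'

```text
time_s: 13.65
ee_pos: [0.5346, 0.2001, 0.2123]
eef_rot: [-3.141, -0.0, 1.626]
ft_force: [-0.2, -0.1, -6.5]
finger_gap: 0.063
```

```bash
python3 plan.py .5346 .2001 .2083 93.2 .2
```

```text
now [0.5346 0.2001 0.2123] [-1.7999e+02 -2.0000e-02  9.3140e+01] F [-0.2 -0.1 -6.5] M [-0.    0.03 -0.01] gap 5.4 t 13.65
[{"translation": [0.0, -0.0, 0.2], "turn": [-0.0, -0.0001, -0.0003]}]
end [0.5346 0.2001 0.2083]
```

>>> play_rows --deltas '[{"translation":[0,0,0.05],"turn":[0,0,0]},{"translation":[0,0,0.04],"turn":[0,0,0]}]'

```text
time_s: 13.85
ee_pos: [0.5347, 0.2001, 0.2105]
eef_rot: [3.141, -0.001, 1.625]
ft_force: [0.2, 0.3, -6.6]
finger_gap: 0.059
```

>>> play_rows --deltas '[{"translation":[0,0,0.04],"turn":[0,0,0]}]'

```text
time_s: 13.95
ee_pos: [0.5347, 0.2001, 0.2096]
eef_rot: [3.141, -0.001, 1.625]
ft_force: [0.7, 0.5, -6.2]
finger_gap: 0.059
```

>>> play_rows --deltas '[{"translation":[0,0,0.04],"turn":[0,0,0]}]'

```text
time_s: 14.05
ee_pos: [0.5347, 0.2001, 0.2087]
eef_rot: [3.142, -0.001, 1.625]
ft_force: [-0.1, -0.1, -6.8]
finger_gap: 0.063
```

It has passed 2 mm below the roof height with no contact, so the pin is in the notch.

>>> play_rows --deltas '[{"translation":[0,0,0.05],"turn":[0,0,0]},{"translation":[0,0,0.05],"turn":[0,0,0]},{"translation":[0,0,0.05],"turn":[0,0,0]}]'

```text
time_s: 14.35
ee_pos: [0.5347, 0.2002, 0.2054]
eef_rot: [3.142, -0.001, 1.626]
ft_force: [-0.1, 0.5, -6.1]
finger_gap: 0.058
```

>>> play_rows --deltas '[{"translation":[0,0,0.04],"turn":[0,0,0]},{"translation":[0,0,0.04],"turn":[0,0,0]}]'

```text
time_s: 14.55
ee_pos: [0.5346, 0.2002, 0.2035]
eef_rot: [-3.142, -0.001, 1.626]
ft_force: [-0.0, -0.1, -6.6]
finger_gap: 0.06
```

```bash
python3 plan.py .5346 .2001 .2083 93.2 .2|head -1
```

```text
now [0.5346 0.2002 0.2035] [-1.800e+02 -4.000e-02  9.314e+01] F [-0.  -0.1 -6.6] M [0.01 0.01 0.01] gap 5.1 t 14.55
```

>>> play_rows --deltas '[{"translation":[0,0,0.04],"turn":[0,0,0]},{"translation":[0,0,0.03],"turn":[0,0,0]}]'

```text
time_s: 14.75
ee_pos: [0.5347, 0.2002, 0.202]
eef_rot: [-3.142, -0.001, 1.625]
ft_force: [0.1, -0.2, -6.2]
finger_gap: 0.061
```

>>> play_rows --deltas '[{"translation":[0,0,0.03],"turn":[0,0,0]}]'

```text
time_s: 14.85
ee_pos: [0.5346, 0.2002, 0.2013]
eef_rot: [-3.141, -0.001, 1.626]
ft_force: [0.2, -1.0, -5.7]
finger_gap: 0.066
```

>>> play_rows --deltas '[{"translation":[0,0,0.03],"turn":[0,0,0]}]'

```text
time_s: 14.95
ee_pos: [0.5347, 0.2002, 0.2007]
eef_rot: [-3.142, -0.001, 1.626]
ft_force: [-0.6, 0.8, -2.3]
finger_gap: 0.059
```

>>> play_rows --deltas '[{"translation":[0,0,0.02],"turn":[0,0,0]}]'

```text
time_s: 15.05
ee_pos: [0.5347, 0.2002, 0.2006]
eef_rot: [3.142, -0.001, 1.626]
ft_force: [-1.3, -0.4, 0.7]
finger_gap: 0.061
```

>>> play_rows --deltas '[{"translation":[0,0,0],"turn":[0,0,0]}]'

```text
time_s: 15.15
ee_pos: [0.5347, 0.2002, 0.2008]
eef_rot: [3.142, -0.001, 1.625]
ft_force: [-1.2, 0.6, -3.8]
finger_gap: 0.062
```

```bash
python3 plan.py .5346 .2001 .2083 93.2 .2|head -1;python3 look.py b1; python3 gap.py b1
```

```text
now [0.5347 0.2002 0.2008] [ 1.7999e+02 -6.0000e-02  9.3130e+01] F [-1.2  0.6 -3.8] M [-0.11  0.17  0.07] gap 5.3 t 15.15
rod 252 X [-19.3 -14.8  -3.    9.6  10.6] Y [-14.8 -10.7  11. ] Z [140.  165.3 176.3]
head 38 X [-52.3 -52.2 -48.7 -42.3 -42.1] Y [-10.8  -4.3   6. ] Z [152.7 167.5 174.4]
plate mid 59 X [-34.5 -34.5 -31.5 -28.8 -28.6] Y [-52.1 -48.9 -31.8] Z [140.1 161.8 179.2]
plate low 20 X [-34.5 -34.5 -31.9 -29.5 -29.5] Y [-50.6 -48.3 -29.6] Z [136.2 143.2 149.1]
rail 67 X [-44.2 -41.3 -32.8 -25.7 -24.7] Y [-51.2 -43.5 -25.3] Z [100.1 105.2 128. ]
```

View pics/b1.png

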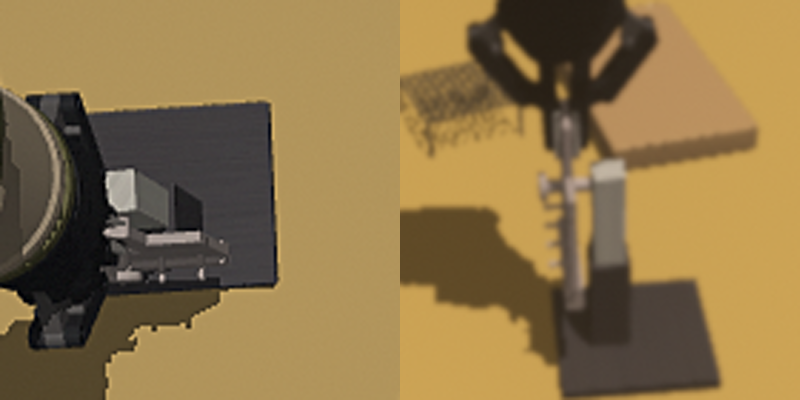

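The pin is seated at the predicted depth and the hanger stands clear of both head and rod. Releasing now.

>>> play_rows --deltas '[{"translation":[0,0,0.01],"turn":[0,0,0]},{"translation":[0,0,0],"turn":[0,0,0]},{"translation":[0,0,0],"turn":[0,0,0]},{"translation":[0,0,0],"turn":[0,0,0]}]' --gripper 40

```text
time_s: 15.65
ee_pos: [0.5365, 0.2007, 0.2019]
eef_rot: [3.137, -0.002, 1.625]
ft_force: [-0.8, 0.4, 0.6]
finger_gap: 0.468
```

```bash
python3 plan.py .5346 .2001 .30 93.2;python3 look.py b2; python3 gap.py b2
```

```text
now [0.5365 0.2007 0.2019] [ 1.7975e+02 -1.4000e-01  9.3130e+01] F [-0.8  0.4  0.6] M [ 0.01 -0.03  0.01] gap 40.0 t 15.65
[{"translation": [-0.0, -0.01, -0.95], "turn": [0.0014, -0.0008, -0.0004]}, {"translation": [-0.01, -0.02, -0.95], "turn": [-0.0, 0.0, -0.0]}, {"translation": [-0.0, -0.02, -0.95], "turn": [-0.0, 0.0, -0.0]}, {"translation": [-0.01, -0.02, -0.95], "turn": [-0.0, 0.0, -0.0]}, {"translation": [-0.0, -0.02, -0.95], "turn": [-0.0, 0.0, -0.0]}, {"translation": [-0.0, -0.0, -0.16], "turn": [-0.0, 0.0, -0.0]}]
end [0.5347 0.2002 0.3001]
rod 251 X [-19.2 -14.8  -2.9   9.6  10.6] Y [-15.2 -10.6  11.8] Z [140.1 165.2 176.8]
head 37 X [-52.3 -52.2 -48.8 -42.3 -42.1] Y [-12.8  -4.6   6.9] Z [154.1 166.4 173.7]
plate mid 59 X [-34.3 -34.3 -31.6 -28.9 -28.6] Y [-52.1 -49.4 -28.6] Z [140.4 160.7 179.9]
plate low 20 X [-34.3 -34.2 -31.8 -29.5 -29.5] Y [-52.1 -49.2 -25.3] Z [135.8 143.  149.4]
rail 64 X [-44.2 -41.7 -32.8 -25.4 -24.5] Y [-52.  -44.8 -25.2] Z [100.4 110.4 127.5]
```

View pics/b2.png

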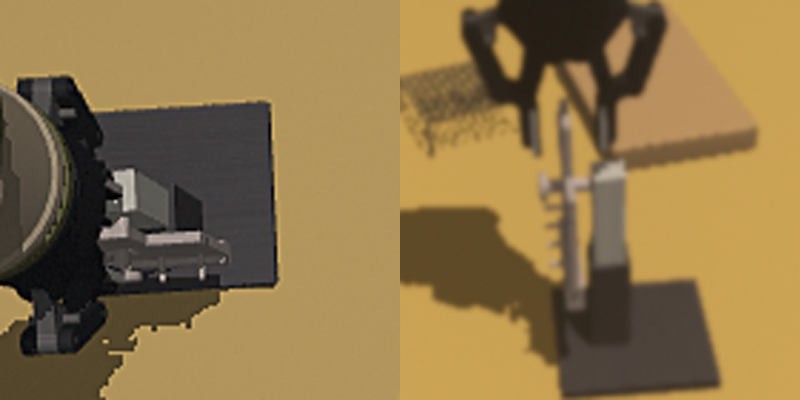

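The hanger hangs by itself and hasn't moved. The fingers are open and well clear of the tab, so I'll retreat straight up.

>>> play_rows --deltas '[{"translation":[0,0,-0.3],"turn":[0,0,0]},{"translation":[0,0,-0.6],"turn":[0,0,0]},{"translation":[0,0,-0.8],"turn":[0,0,0]},{"translation":[0,0,-0.9],"turn":[0,0,0]},{"translation":[0,0,-0.9],"turn":[0,0,0]},{"translation":[0,0,-0.9],"turn":[0,0,0]},{"translation":[0,0,-0.9],"turn":[0,0,0]},{"translation":[0,0,-0.5],"turn":[0,0,0]}]'

```text
time_s: 16.55
ee_pos: [0.5358, 0.1995, 0.3272]
eef_rot: [3.137, -0.002, 1.624]
ft_force: [-0.6, -0.6, 0.1]
finger_gap: 0.469
```

>>> play_rows --deltas '[{"translation":[0,-0.8,0],"turn":[0,0,0]},{"translation":[0,-0.9,0],"turn":[0,0,0]},{"translation":[0,-0.9,0],"turn":[0,0,0]},{"translation":[0,-0.5,0],"turn":[0,0,0]},{"translation":[0,0,0],"turn":[0,0,0]},{"translation":[0,0,0],"turn":[0,0,0]},{"translation":[0,0,0],"turn":[0,0,0]}]'

```text
time_s: 17.25
ee_pos: [0.4688, 0.1954, 0.3278]
eef_rot: [3.136, -0.003, 1.625]
ft_force: [1.0, -0.4, 0.3]
finger_gap: 0.468
```

```bash
python3 look.py c1; python3 gap.py c1; python3 - <<'E'
from h import *
np.set_printoptions(precision=1,suppress=True)
print(manip.read_state()['time_s'],manip.read_state()['ft_force'])
a=np.radians(3.2)
for n in ['side','top']:
    f=pickle.load(open(n+'_c1.pkl','rb'));P=cloud(f).reshape(-1,3);d=P-[.565,.2033,0]
    X=(d[:,0]*np.cos(a)+d[:,1]*np.sin(a))*1000;Y=(-d[:,0]*np.sin(a)+d[:,1]*np.cos(a))*1000;Z=P[:,2]*1000
    k0=(X>-40)&(X<-22)&(abs(Y)<90)&(Z>75)&(Z<240)
    for z in range(80,230,10):
        k=k0&(Z>=z)&(Z<z+10)
        if k.sum()>3: print(n,z,k.sum(),'Y',Y[k].min(),Y[k].max(),'X',np.median(X[k]))
    print(n,'Zmax',Z[k0].max(),'Zmin',Z[k0].min())
    # tilt: lip top edge Z at Y ends
    for lo,hi in [(-50,-30),(-20,20),(25,50),(50,72)]:
        k=k0&(Y>lo)&(Y<hi); print(lo,hi,'zmax',np.sort(Z[k])[-4:] if k.sum()>3 else None)
E
```

```text
rod 250 X [-19.2 -15.   -3.    9.5  10.5] Y [-14.3 -10.5  12.3] Z [140.  165.6 176.8]
head 37 X [-52.3 -52.2 -48.8 -42.3 -42.2] Y [-12.5  -4.6   5.4] Z [153.9 167.3 173.6]
plate mid 59 X [-34.4 -34.3 -31.6 -28.7 -28.5] Y [-51.5 -49.1 -27.6] Z [140.9 161.  179.4]
plate low 21 X [-34.2 -34.2 -31.8 -29.5 -29.3] Y [-51.  -49.5 -27.6] Z [135.4 143.1 149.8]
rail 65 X [-44.2 -41.5 -32.6 -25.4 -24.5] Y [-51.1 -44.9 -25.1] Z [100.6 109.  127.6]
17.35 [ 0.2  0.4 -0.3]
side 80 18 Y -49.03257685533814 42.957119736681065 X -31.057587811792473
side 90 32 Y -48.297238103621574 42.86489225721393 X -32.99575129918167
side 100 69 Y -50.954539691331824 42.556236490068784 X -34.38007952924977
side 110 29 Y -51.01425346489968 35.06060253701287 X -34.17088235313621
side 120 22 Y -51.562105973928155 44.16226441913283 X -34.23484713392307
side 130 17 Y -50.77446158844392 8.50598873881715 X -33.84551047280915
side 140 20 Y -50.95657220474921 43.45534565247258 X -33.43087572775361
side 150 16 Y -50.92500736658378 57.406677071953304 X -32.37090068715895
side 160 43 Y -51.45246654336145 54.49528696513524 X -34.
[... 1244 characters left out ...]
 Y -49.74317826709127 60.27752408559841 X -32.02984350391887
top 170 61 Y -49.72990525435998 53.398393349701124 X -31.876563976736364
top 180 144 Y -49.859637948552454 51.514252821073725 X -30.09755345480323
top 190 26 Y -19.54660246971524 20.483746227180497 X -31.928416237378823
top 200 26 Y -19.604585550495948 20.321315474397956 X -31.957290601558036
top 210 35 Y -19.536622292300358 19.495397662682823 X -31.97293821971039
top 220 105 Y -19.17908073852979 20.5420401553039 X -29.20781996793481
top Zmax 225.04428308711144 Zmin 79.45204465505296
-50 -30 zmax [183.5 183.7 183.7 185.1]
-20 20 zmax [224.1 224.2 224.6 225. ]
25 50 zmax [183.6 184.4 184.7 185.1]
50 72 zmax [179.5 180.  180.3 182. ]
```

View pics/c1.png

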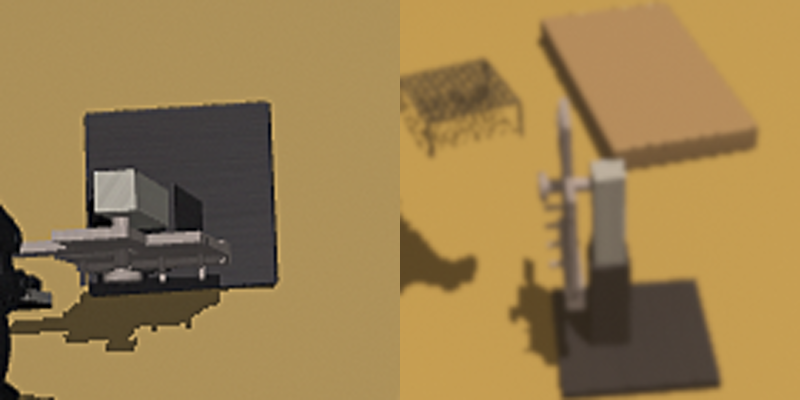

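```bash
python3 -c "
from station import manip
print(manip.hand_in())"
```

```text
the job is handed in; nothing more can be done
None
```

The hanger is on the stand's pin and hangs by itself, and the job was handed in at about 17.4 s of the 61 s allowed.

- **What I did:**
  - I pinched the tab and lifted the hanger out of the groove.
  - I found the pin's height by touching it lightly with the lip.
  - I raised the hanger 2 mm and slid the slot in behind the head until its end met the pin at about 2 N.
  - I backed off 1.5 mm, lowered about 12 mm into the notch until its weight eased onto the pin, then let go and drew back.
- **Last checks:**
  - **Depth:** the tab's top is at 224 to 225 mm; the pin's measured height predicts 224.5 mm fully home.
  - **Level:** the top edges stand at about 184 mm towards both ends in the side view, and the upright edges are vertical within about 1 mm. The top view reads 180 to 182 mm beyond 50 mm on the lip; I put that down to patchy range readings there.
  - **Still:** it measured the same right after release and again with the gripper away, about 1.7 s later. There was no force on the gripper.
- **Disagreed:** the lip touched the pin about 3 mm lower than the cameras predicted, so I used the touched height.
- **Not checked:** I kept clear of the jar, cup and weight and saw nothing moved after lifting, but I did not look at them again at the end.

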